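# Push the deep-well plate home into the corner locator

### The arm

A 7-joint arm with a two-finger parallel gripper is mounted at the origin on a cart in front of the work surface, level with it; the furniture and walls round the work are solid. World frame = base frame: x ahead of the robot, y to its left, z up, the work surface at z = 0. Lengths are in m, angles in rad, forces in N, time in s.
With the tool pointing down it reaches from about 0.425 to 0.95 m from the base axis. Payload 4.7 kg.
Tool frame: the origin (TCP) lies on the centre line of the jaws, within the pads' length; the fingertips stand robot.nose_length ahead of it and the grasp point (between the pads) lies 8 mm behind it (robot.nose_length is the distance from the TCP to the fingertips, in m); z points along the fingers, x is the direction in which the jaws open and shut, and the axes are right-handed (so a half turn about z gives the same grasp; the last joint's range is limited). The gripper opens to 85 mm and grips with 20 to 120 N. Pads are 22 mm wide; open, the fingers measure 114 mm over their backs; the gripper's body (76 mm by 85 mm) begins 54 mm behind the grasp point. The pads swing forward as they close: fully open they stand 13 mm farther back than shut.
Start: joints at [1.15, 0.469, -0.049, 1.532, 0.024, 1.141, -0.082], TCP at [0.258, -0.624, 0.242] pointing down, gripper open.
Joint ranges: [-2.59, 2.59], [-0.33, 1.99], [-1.39, 1.29], [0.1, 2.45], [-1.04, 4.18], [0.21, 1.99], [-2.66, 2.66]. Speed limits (rad/s): [2.57, 2.57, 3.14, 3.14, 3.14, 3.14, 3.14].

### API

Orientations are given as [roll, pitch, yaw] about the fixed x, y, z axes, in that order (R = Rz(yaw) Ry(pitch) Rx(roll)).
In Python, from plant import robot gives the robot as it stands. Calls block until the motion is done:
- robot.goto(position, orientation): joint-space move of the TCP to a pose.
- robot.move_straight(position, vel=0.15, attitude=None, contact_N=None): straight line of the TCP; attitude=None keeps the orientation; vel is the mean speed in m/s. With contact_N (N) it stops when the force on the tool has changed by that much, and returns True; else False.
- robot.move_joints(angles): joint-space move.
- robot.grip(opening, strength=None): opening from 0.0 (shut) to 1.0 (fully open); strength is the grip in N (None keeps the last); returns when the fingers have stopped.
- robot.sleep(seconds).
- robot.inverse_kinematics(position, orientation): joint angles nearest the present ones, or None.
- robot.sense(): the state.
- robot.grab_frame(name): name is "scene" or "top" or "wrist"; returns a dict with "image" (400x640x3 uint8, red, green, blue), "range_z" (400x640 float32, m along the optical axis (not along the pixel's ray), 0 where there is no reading), "fx", "fy", "cx", "cy" (pixels), "R" (3x3) and "t" (3): a world point X has camera coordinates R X + t. Camera axes: x right, y down, z forward; pixel columns grow to the right and rows downward; lengths in m; the calibration is good to about 2 mm. The wrist camera is an equidistant fisheye: a pixel r from the principal point sees the ray r / f radians off the axis. A picture is of the moment at which its call begins.
A pose or a line that the arm cannot do raises robot.IKError and nothing moves.
- robot.close_job(): hands the job in, once; it reports no verdict.
The state is a dict: "t": time; "joint_pos": joint angles; "joint_velocities": joint speeds; "effort": joint torques, N m; "tcp_pos": TCP position; "tcp_rot": TCP orientation; "wrist_force": force on the tool from outside, world axes, zero at the start; "torque": the same for the moment, N m; "opening": opening from 0.0 (shut) to 1.0 (fully open).
Only numpy, scipy, OpenCV 4.12 (cv2) and the standard library are available. Lean on these libraries where they do the work, as an engineer would, in place of code of your own. Each camera call takes 0.05 s, during which the arm holds its last target. There are 200 camera calls.

### The job

Push the white deep-well plate along the worktop with the fingers until it is home in the corner of the L-shaped aluminium locator: one long side flush against the long fence and one short end flush against the short fence. Only push it: do not lift or tip it. Leave the brass weight, the vial and the small beaker where they stand, and finish clear of everything.

Things in the scene. Friction and masses are not known exactly. Their poses are not given: they have to be found in the camera images.
- plate: White plastic deep-well plate: block 85 mm (x) by 127 mm (y), 44 mm high, 8 x 12 square wells on top (closed: a flat top to the fingers). Loose, about 0.25 kg, slides flat. Origin: centre of its underside. It starts nearer the robot and further right than the locator's corner, turned up to 0.3 rad from square with it. Either long side or end may be at the fence.
- locator: L-shaped corner stop of aluminium angle, fixed. Fences 10 mm thick, 25 mm high, with a low flange behind (to 28 mm). Origin: on the worktop where the inner faces meet; z up. Long fence: 150 mm along -y, inner face at x = 0 looking to -x (the robot). Short fence: 80 mm along -x, inner face at y = 0 looking to -y (robot's right). Turned 0.2 to 0.4 rad clockwise from above.
- home (a point): Point on the worktop, fixed in the locator at x = -42.5 mm, y = -63.5 mm of its frame: where the plate's origin lies when it is home in the corner, its axes parallel to the locator's. Its axes are the locator's. Beware of a gas tap standing upright on the worktop beyond the long fence's free end, at about x = 0.62, y = -0.17 in the world.
- weight: Brass weight with a knob, 24 mm wide, 26 mm high. Loose, to be left alone. Origin: centre of its underside.
- vial: White plastic vial with a screw cap, 27 mm wide, 58 mm high. Loose, to be left alone. Origin: centre of its underside.
- small_beaker: Small clear beaker with a spout, 53 x 62 mm, 56 mm high. Loose, to be left alone. Origin: centre of its underside.
Not all that is in view belongs to the job. Of the things that look like the plate, the smaller one is meant.

How it is judged:
By the outcome, as a careful person would: the job done as asked, in the order asked, and still so for the second after the job is handed in, with the robot touching nothing.
It also fails if it takes over 42 s, if anything falls off the work surface, if the arm or the gripper's body presses on something with over 40 N, if the wrist force passes 120 N, or if a joint passes its speed limit or range.

## Working session

There is one attempt and no reset: what is moved stays moved. The work goes in short steps, each a Python script; the robot and the scene stay as the last script left them, time stands still between calls to the robot, and variables do not carry over. Pictures are saved under pics/ and viewed, about 8 in all and at most 12, crops included, and the job is handed in when it is done.

```bash
ls; mkdir -p pics; python3 - <<'E'
from plant import robot
import cv2,numpy as np,pickle
for n in("top","scene"):
    f=robot.grab_frame(n); cv2.imwrite(f"pics/{n}0.png",f["image"][:,:,::-1]); pickle.dump(f,open(f"{n}0.pkl","wb"))
    print(n,f["fx"],f["cx"],f["cy"],np.round(f["R"],3).tolist(),np.round(f["t"],3))
print(robot.nose_length, robot.sense())
E
```

```text
pics
top 492.1056594967748 315.8461934639503 207.46425426673903 [[-0.018, -1.0, -0.001], [-0.996, 0.018, -0.091], [0.091, -0.0, -0.996]] [-0.111  0.503  1.338]
scene 501.97470840569736 334.292715687272 195.37211445682146 [[0.752, -0.66, 0.008], [-0.289, -0.34, -0.895], [0.593, 0.67, -0.446]] [-0.491  0.139  1.198]
0.011 {'t': 0.1, 'joint_pos': array([ 1.1500743 ,  0.46937293, -0.0485836 ,  1.53357424,  0.0240909 ,
        1.14097705, -0.08229918]), 'joint_velocities': array([-7.28052940e-04, -5.46314456e-04,  3.80917232e-05, -3.49934733e-03,
       -8.79021136e-04,  5.60964392e-04, -8.28559929e-04]), 'effort': array([ 5.77192368e-04, -5.11514068e+01, -4.67559078e-02, -2.38391536e+01,
        1.08922055e-02,  4.37407783e-03, -2.42887545e-06]), 'tcp_pos': array([ 0.2575836 , -0.62337983,  0.2413582 ]), 'tcp_rot': array([ 3.14153607e+00,  1.74554829e-03, -1.17895845e+00]), 'wrist_force': array([0.77441982, 0.29063223, 0.93158355]), 'torque': array([ 0.03601512,  0.04121053, -0.01291763]), 'opening': 1.0033048895938697}
```

View pics/top0.png

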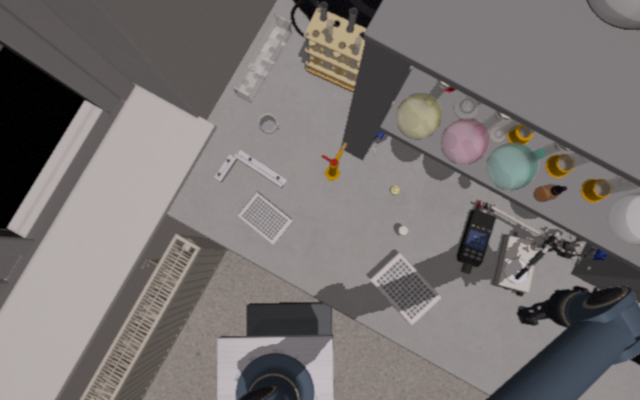

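View pics/scene0.png

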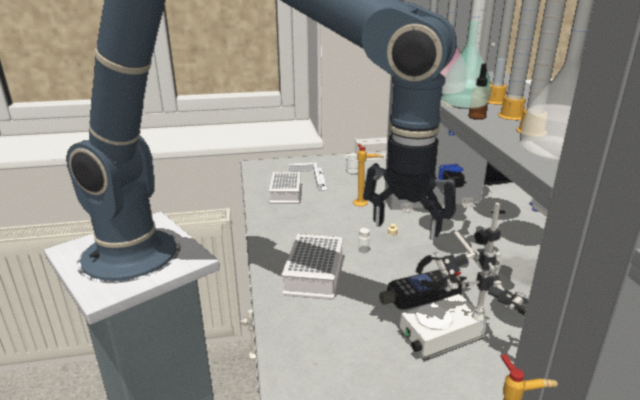

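```bash
cat > h.py <<'E'
import numpy as np,cv2
def world(f):
    "world xyz for each pixel of a pinhole frame"
    v,u=np.mgrid[:400,:640]; z=f["range_z"]
    P=np.stack([(u-f["cx"])/f["fx"]*z,(v-f["cy"])/f["fy"]*z,z],-1)
    return (P-f["t"])@f["R"]
def rect(pts):
    c,s,a=cv2.minAreaRect((pts[:,:2]*1000).astype(np.float32)); return np.round(c,1),np.round(s,1),round(a,1)
E
python3 - <<'E'
import pickle,numpy as np,cv2
from h import *
f=pickle.load(open("top0.pkl","rb")); W=world(f); h=W[...,2]
def comp(lo,hi,box):
    u0,v0,u1,v1=box; m=np.zeros(h.shape,np.uint8); m[v0:v1,u0:u1]=((h>lo)&(h<hi))[v0:v1,u0:u1]
    n,l,st,c=cv2.connectedComponentsWithStats(m)
    for i in range(1,n):
        if st[i,4]>15:
            p=W[l==i]; print(box,st[i,4],c[i].round(),rect(p),"med h",np.median(p[:,2]).round(4),p.mean(0).round(3))
comp(.03,.06,(225,185,300,250)); comp(.03,.07,(360,240,450,330))
comp(.015,.035,(205,140,300,192))
comp(.015,.5,(315,135,350,190)); comp(.01,.1,(380,180,415,240)); comp(.02,.1,(250,105,285,140))
img=cv2.resize(f["image"][125:255,195:425,::-1],None,fx=3.4,fy=3.4,interpolation=cv2.INTER_CUBIC); cv2.imwrite("pics/crop0.png",img)
E
```

```text
(225, 185, 300, 250) 1448 [264. 218.] (array([474. ,  20.9]), array([127.8,  85. ]), 50.5) med h 0.0433 [0.474 0.02  0.043]
(360, 240, 450, 330) 2547 [405. 288.] (array([ 278.2, -354.3]), array([163.6, 109.9]), 41.3) med h 0.056 [ 0.278 -0.354  0.056]
(205, 140, 300, 192) 337 [246. 169.] (array([577.5,  62.1]), array([160.5,  89.4]), 56.0) med h 0.0238 [0.611 0.071 0.024]
(315, 135, 350, 190) 351 [338. 155.] (array([ 630.7, -180.9]), array([47.7, 87.9]), 44.8) med h 0.1485 [ 0.626 -0.179  0.131]
(380, 180, 415, 240) 56 [395. 190.] (array([ 547.3, -340.9]), array([19.7, 23. ]), 82.9) med h 0.0147 [ 0.547 -0.341  0.017]
(380, 180, 415, 240) 98 [401. 230.] (array([ 432.3, -351.8]), array([25.2, 24. ]), 84.4) med h 0.0543 [ 0.432 -0.35   0.05 ]
(250, 105, 285, 140) 190 [267. 122.] (array([735.8,   9.4]), array([52.7, 50.9]), 23.5) med h 0.0503 [0.739 0.009 0.047]
```

View pics/crop0.png

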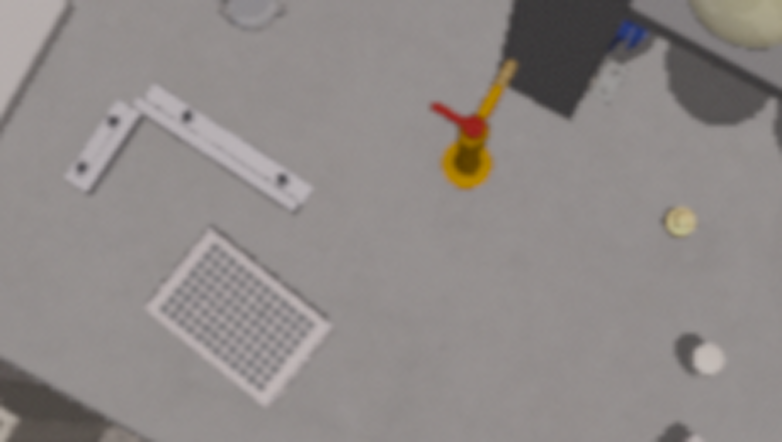

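```bash
cat >> h.py <<'E'
def worldf(f):
    "same for the equidistant fisheye wrist camera"
    v,u=np.mgrid[:400,:640]; z=f["range_z"]; a=(u-f["cx"])/f["fx"]; b=(v-f["cy"])/f["fy"]
    th=np.hypot(a,b); k=np.where(th<1.4,np.tan(np.minimum(th,1.4))/np.maximum(th,1e-9),0)
    return (np.stack([a*k*z,b*k*z,z],-1)-f["t"])@f["R"]
YAW=np.radians(-34.0); C=np.array([.6457,.1006])   # locator corner and yaw
def L2W(x,y): # locator mm -> world m
    c,s=np.cos(YAW),np.sin(YAW); return C+np.array([c*x-s*y,s*x+c*y])/1000
def W2L(p):
    c,s=np.cos(YAW),np.sin(YAW); d=(np.asarray(p)[...,:2]-C)*1000
    return np.stack([c*d[...,0]+s*d[...,1],-s*d[...,0]+c*d[...,1]],-1)
E
python3 - <<'E'
from plant import robot
from h import *
import pickle
pi=np.pi
for n,xy,z,ys in (("y0",L2W(-98,-250),.016,(YAW,YAW+pi)),("y0hi",L2W(-98,-250),.12,(YAW,YAW+pi)),("x0",L2W(-165,-75),.016,(YAW+pi/2,YAW-pi/2)),("x0far",L2W(-165,-162),.016,(YAW+pi/2,YAW-pi/2))):
    for y in ys:
        q=robot.inverse_kinematics([*xy,z],[pi,0,y]); print(n,xy.round(3),round(y,2),None if q is None else np.round(q,2))
robot.goto([.50,.0,.30],[pi,0,YAW])
f=robot.grab_frame("wrist"); cv2.imwrite("pics/w1.png",f["image"][:,:,::-1]); pickle.dump(f,open("w1.pkl","wb"))
print(robot.sense()["t"],robot.sense()["tcp_pos"])
W=worldf(f); h=W[...,2]
for lo,hi,n in((.036,.052,"plate"),(.018,.031,"loc")):
    m=((h>lo)&(h<hi)&(np.linalg.norm(W[...,:2]-[.54,.05],axis=-1)<.2)).astype(np.uint8)
    k,l,st,c=cv2.connectedComponentsWithStats(m)
    for i in range(1,k):
        if st[i,4]>60: p=W[l==i]; print(n,st[i,4],c[i].round(),rect(p),np.median(p[:,2]).round(4))
E
```

```text
y0 [ 0.425 -0.052] -0.59 [ 0.32  0.47 -0.35  2.27  0.36  0.46 -0.92]
y0 [ 0.425 -0.052] 2.55 [ 0.92  0.81 -1.19  2.24  1.06  0.87  1.58]
y0hi [ 0.425 -0.052] -0.59 [ 0.48  0.28 -0.52  2.19  0.21  0.71 -0.78]
y0hi [ 0.425 -0.052] 2.55 [ 0.97  0.49 -1.17  2.17  0.61  0.86  1.97]
x0 [0.467 0.131] 0.98 [ 0.1   0.57 -0.57  2.13  0.56  0.59  0.1 ]
x0 [0.467 0.131] -2.16 [-0.77  0.55  0.52  2.18 -0.54  0.53 -2.  ]
x0far [0.418 0.059] 0.98 [ 0.24  0.51 -0.58  2.27  0.57  0.51  0.18]
x0far [0.418 0.059] -2.16 [-0.05  0.45 -0.23  2.28  0.24  0.43 -2.64]
2.5417 [ 0.50018241 -0.00120708  0.29979494]
plate 65 [451.  68.] (array([720.2,  14.7]), array([37.6, 11.6]), 73.9) 0.0401
plate 6299 [295. 161.] (array([474.4,  20.9]), array([127.9,  86.2]), 50.1) 0.0447
loc 1462 [361.  73.] (array([577.8,  61.8]), array([160.2,  89.7]), 56.2) 0.0257
loc 94 [448.  69.] (array([722.4,  13.4]), array([40.9, 15.8]), 75.9) 0.0251
```

View pics/w1.png

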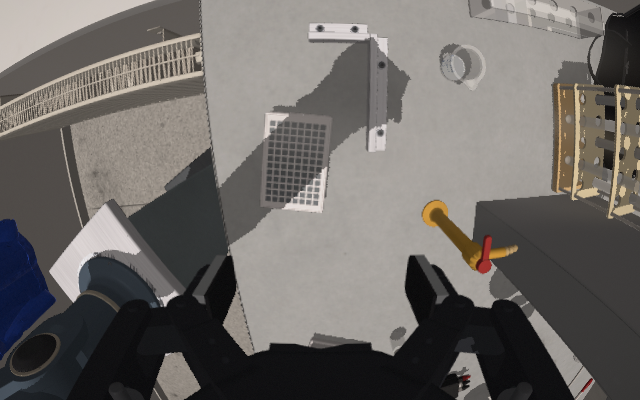

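The plate meant is the smaller of the two: top-image (265,217), measured 128 x 86 mm and 44 mm high. The other, at (405,288), is 164 x 110 mm and 56 mm high. In the wrist view the plate is at (295,161), the long fence at (377,95), the short fence at (337,32) and the tap at (433,212). Both cameras agree within 0.5 mm. I'll push toward the short fence first, stopping about 10 mm short, with two half-open fingers.

```bash
cat >> h.py <<'E'
YAW=np.radians(-33.9)
_r=np.array([[np.cos(YAW),-np.sin(YAW)],[np.sin(YAW),np.cos(YAW)]])
C=np.array([.5777,.0619])-_r@[-.035,-.070]
def look(robot,name,cam="top"):
    f=robot.grab_frame(cam); cv2.imwrite(f"pics/{name}.png",f["image"][:,:,::-1])
    W=(worldf if cam=="wrist" else world)(f); h=W[...,2]
    m=((h>.036)&(h<.052)&(np.linalg.norm(W[...,:2]-[.53,.05],axis=-1)<.17)).astype(np.uint8)
    k,l,st,c=cv2.connectedComponentsWithStats(m); i=1+np.argmax(st[1:,4]); p=W[l==i]; r=rect(p)
    print(name,r,"in locator",W2L(np.array(r[0])/1000).round(1),"t",round(robot.sense()["t"],2))
E
python3 - <<'E'
from plant import robot
from h import *
pi=np.pi
robot.grip(.5)
robot.goto([*L2W(-100,-250),.09],[pi,0,YAW])
robot.move_straight([*L2W(-100,-250),.016],vel=.12)
print(robot.sense()["tcp_pos"],robot.sense()["wrist_force"])
print(robot.move_straight([*L2W(-100,-148),.016],vel=.06,contact_N=25),W2L(robot.sense()["tcp_pos"]),robot.sense()["wrist_force"])
robot.move_straight([*L2W(-100,-165),.016],vel=.1)
robot.move_straight([*L2W(-100,-165),.16],vel=.2)
look(robot,"w2","wrist")
E
```

```text
[ 0.42416011 -0.051056    0.01653929] [ 1.71852991 -0.77322724 -0.88001315]
False [ -99.83826654 -147.89999853] [-0.15986663  0.15253512 -0.90467888]
w2 (array([517.9,  98.2]), array([126.4,  85.8]), 56.1) in locator [-104.9  -73.2] t 7.8
```

View pics/w2.png

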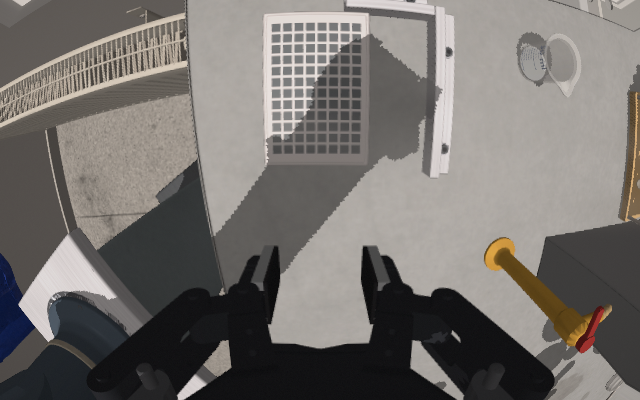

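The plate is now square with the locator, at (-104.9,-73.2) mm in its frame; in the picture it spans (265,15)-(367,163). Next is the push to the long fence.

```bash
python3 - <<'E'
from plant import robot
from h import *
pi=np.pi
robot.grip(.75)
robot.goto([*L2W(-170,-73),.10],[pi,0,YAW+pi/2])
robot.move_straight([*L2W(-170,-73),.014],vel=.12)
print(robot.sense()["wrist_force"])
robot.move_straight([*L2W(-105,-73),.014],vel=.07,contact_N=25)
print(robot.move_straight([*L2W(-88,-73),.014],vel=.03,contact_N=8),W2L(robot.sense()["tcp_pos"]),robot.sense()["wrist_force"])
robot.move_straight([*L2W(-125,-73),.014],vel=.12)
robot.move_straight([*L2W(-125,-73),.16],vel=.2)
robot.grip(0)
look(robot,"t3")
robot.goto([*L2W(-42.5,-175),.12],[pi,0,YAW])
look(robot,"w3","wrist")
E
```

```text
[ 0.5682529  -0.06541845  0.46183453]
True [-96.34437046 -72.84277991] [0.01644338 0.2495915  0.18740571]
t3 (array([568.9,  64.2]), array([128.7,  84.9]), 55.9) in locator [-43.6 -73. ] t 13.42
w3 (array([565.9,  59.4]), array([116.3,  85.8]), 56.0) in locator [-43.4 -78.7] t 14.53
```

View pics/w3.png

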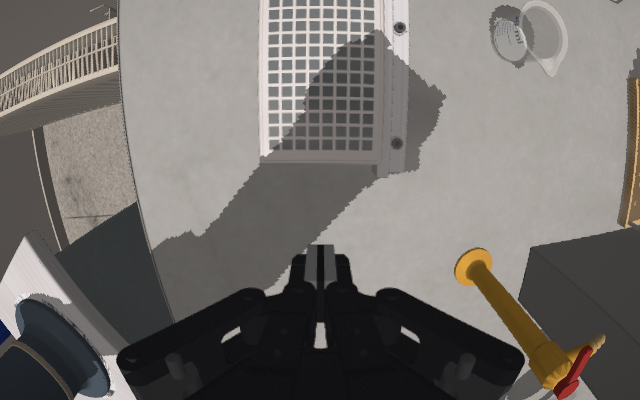

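Long side is at the fence, plate right edge ~(380,160), gap of ~9.5 mm left at the short fence. Now I'll push it home with the shut fingers, then reseat both directions with a centred push.

```bash
python3 - <<'E'
from plant import robot
from h import *
pi=np.pi
def seat(a,b,yaw,far):
    robot.goto([*a,.10],[pi,0,yaw]); robot.move_straight([*a,.018],vel=.12)
    hit=robot.move_straight([*b,.018],vel=.035,contact_N=8)
    print(hit,W2L(robot.sense()["tcp_pos"]).round(2),robot.sense()["wrist_force"].round(1))
    robot.move_straight([*a,.018],vel=.12); robot.move_straight([*a,far],vel=.2)
seat(L2W(-42.5,-160),L2W(-42.5,-132),YAW,.12)
seat(L2W(-108,-63.5),L2W(-90,-63.5),YAW+pi/2,.12)
seat(L2W(-42.5,-148),L2W(-42.5,-132),YAW,.15)
robot.goto([*L2W(-120,-150),.25],[pi,0,YAW]); 
look(robot,"w4","wrist"); look(robot,"t4")
E
python3 -c "
import cv2;i=cv2.imread('pics/w4.png');cv2.imwrite('pics/w4.png',i)"
```

```text
True [ -42.68 -138.59] [ 0.6  0.7 -0.4]
True [-95.9  -63.08] [-0.3  1.2 -0.2]
True [ -42.24 -138.42] [-0.5  0.2  0.6]
w4 (array([574.7,  71.9]), array([127.6,  86.1]), 55.5) in locator [-43.1 -63.4] t 24.38
t4 (array([576.3,  69.8]), array([128.3,  81.3]), 54.2) in locator [-40.6 -64.2] t 24.43
```

View pics/w4.png

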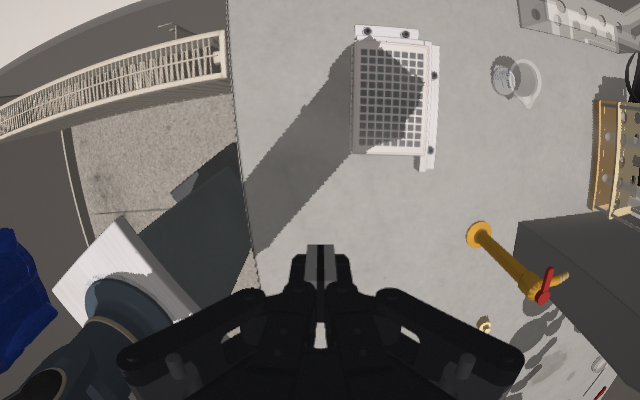

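```bash
python3 - <<'E'
from plant import robot
from h import *
robot.goto([*L2W(-60,-185),.22],[np.pi,0,YAW])
look(robot,"t5")
for k in range(3):
    f=robot.grab_frame("wrist"); W=worldf(f); Q=np.dstack([W2L(W),W[...,2]*1000]).reshape(-1,3)
    P=Q[(Q[:,2]>36)&(Q[:,2]<52)&(Q[:,0]>-110)&(Q[:,0]<20)&(Q[:,1]>-150)&(Q[:,1]<20)]
    F=Q[(Q[:,2]>18)&(Q[:,2]<31)&(Q[:,0]>-100)&(Q[:,0]<20)&(Q[:,1]>-160)&(Q[:,1]<20)]
    def edge(A,ax,fn,lo,hi,n=12):   # extreme coordinate per bin, line fit
        b=np.linspace(lo,hi,n+1); o=1-ax; x=[];y=[]
        for i in range(n):
            s=A[(A[:,o]>b[i])&(A[:,o]<b[i+1]),ax]
            if len(s)>4: x.append((b[i]+b[i+1])/2); y.append(fn(s))
        p=np.polyfit(x,y,1); return np.degrees(np.arctan(p[0])).round(2),np.polyval(p,(lo+hi)/2).round(1),len(x)
    print("plate near",edge(P,0,np.min,-120,-8),"far",edge(P,0,np.max,-120,-8),"right",edge(P,1,np.min,-78,-8),"left",edge(P,1,np.max,-78,-8),"| fence back",edge(F,0,np.max,-140,-5),"short back",edge(F,1,np.max,-75,0))
cv2.imwrite("pics/w5.png",cv2.resize(f["image"][0:200,250:520,::-1],None,fx=2.9,fy=2.9,interpolation=cv2.INTER_CUBIC))
E
```

```text
t5 (array([594.9, 101.8]), array([54.7, 84.2]), 56.1) in locator [-43.  -27.3] t 24.88
plate near (np.float64(0.16), np.float64(-85.2), 12) far (np.float64(0.56), np.float64(-0.7), 12) right (np.float64(0.12), np.float64(-126.1), 12) left (np.float64(-0.78), np.float64(-0.4), 12) | fence back (np.float64(0.47), np.float64(9.4), 12) short back (np.float64(1.85), np.float64(8.1), 12)
plate near (np.float64(0.27), np.float64(-85.3), 12) far (np.float64(0.4), np.float64(-0.7), 12) right (np.float64(0.72), np.float64(-126.5), 12) left (np.float64(-0.09), np.float64(-0.1), 12) | fence back (np.float64(0.46), np.float64(9.3), 12) short back (np.float64(1.67), np.float64(9.1), 12)
plate near (np.float64(0.37), np.float64(-85.2), 12) far (np.float64(0.42), np.float64(-0.6), 12) right (np.float64(-0.08), np.float64(-126.3), 12) left (np.float64(0.45), np.float64(-0.5), 12) | fence back (np.float64(0.42), np.float64(9.2), 12) short back (np.float64(0.16), np.float64(9.2), 12)
```

View pics/w5.png

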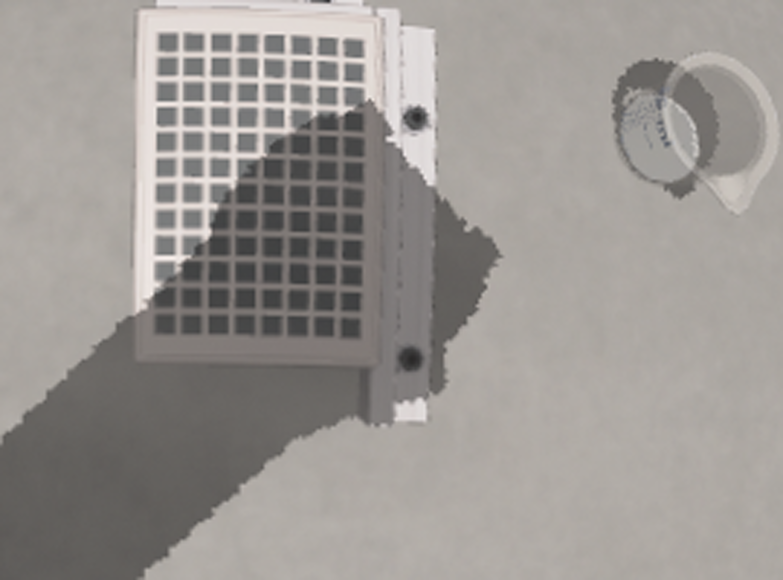

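```bash
python3 - <<'E'
from plant import robot
from h import *
robot.goto([.45,-.2,.30],[np.pi,0,YAW])
look(robot,"t6"); W=world(robot.grab_frame("top"))
for n,p in(("weight",(.547,-.341)),("vial",(.432,-.35)),("beaker",(.739,.009))):
    s=W[(W[...,2]>.01)&(W[...,2]<.08)&(np.linalg.norm(W[...,:2]-p,axis=-1)<.04)]; print(n,s.mean(0).round(3) if len(s) else None)
robot.close_job(); print(robot.sense()["t"])
E
```

```text
t6 (array([574.5,  71.8]), array([127.4,  84.5]), 55.3) in locator [-43.2 -63.6] t 25.9
weight [ 0.548 -0.346  0.018]
vial [ 0.432 -0.35   0.05 ]
beaker [0.739 0.009 0.043]
the job is handed in; nothing more can be done
the job is handed in; nothing more can be done
```

The plate is home in the corner of the locator, and I handed the job in at about 26 s of the 42 s allowed. It was only pushed, never lifted.

**What I did:** I used the smaller of the two look-alike plates. I pushed its end with half-open fingers, which squared it to the locator. I then pushed it sideways to the long fence and endways to the short fence. Last, I seated it against both fences with shut fingers until I felt contact, with an 8 N stop.

**Last checks:**
- **Position:** the plate measured (-43.2, -63.6) mm in the locator frame, against a target of (-42.5, -63.5).
- **Long fence:** the close wrist view put the plate's edge 10 mm from the fence's back face, which is the fence's own thickness. It was parallel to within about 0.1°.
- **Short fence:** the same measure gave 9 to 10 mm, but the angle readings there scattered too much to confirm the fit that closely.
- **Other objects:** the vial and beaker measured where they began. The weight's reading differs by 5 mm, but it came from a cruder average over a wider area, and the arm did not go near it.
- **Arm:** it finished shut at 0.30 m height, touching nothing.

**Disagreements:** whole-plate rectangle fits gave 55.3 to 55.5°, against 56.1° for the locator. I put this down to sensor resolution, because the closer edge fits show the plate parallel. One top view taken with the arm in the way was unreliable (54.2°), and another saw only part of the plate.

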